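# Spindle vibration probe on a clamped drive

### The arm

A 7-joint arm with a two-finger parallel gripper is mounted at the origin on the work surface. World frame = base frame: x ahead of the robot, y to its left, z up, the work surface at z = 0. Lengths are in m, angles in rad, forces in N, time in s.
With the tool pointing down it reaches from about 0.425 to 0.925 m from the base axis. Payload 6.8 kg.
Tool frame: the origin (TCP) lies between the finger pads; the fingertips stand 14 mm ahead of it and the grasp point (between the pads) lies 5 mm behind it; z points along the fingers, y is the line along which they close (so a half turn about z gives the same grasp; the last joint's range is limited). The gripper opens to 88 mm and grips with 3 to 60 N. Pads are 20 mm wide; open, the fingers measure 115 mm over their backs; the gripper's body (75 mm by 178 mm) begins 61 mm behind the grasp point.
Start: joints at [1.234, 0.477, 0.022, 1.555, -0.011, 1.109, -0.083], TCP at [0.153, -0.657, 0.237] pointing down, gripper open.
Joint ranges: [-2.96, 2.96], [-0.34, 2.1], [-1.41, 1.46], [0.24, 2.44], [-1.37, 4.51], [0.17, 1.92], [-2.96, 2.96]. Speed limits (rad/s): [2.39, 2.39, 3.14, 3.14, 3.14, 3.14, 3.14].

### API

Orientations are given as a 3x3 rotation matrix whose columns are the frame's x, y, z axes.
In Python, from plant import read_state, capture, calibration, job_done, regions_of gives the robot as it stands.
- The arm moves only by the tool arm_command, never from a script. Its argument "targets" is one flat list of numbers, 4 for each row, row after row: the shift along the world's x, y, z in m, then the turn about the world's z in rad. In form: [x, y, z, turn, x, y, z, turn, ...]. A call has 1 to 10 rows; each row is the pose to reach, as a shift and turn from the pose commanded when the call began; what a row does not reach only later rows make up. A row lasts 1/8 s, in which the tool goes at most 62.5 mm and 10.7 degrees, less where a joint would pass 70% of its speed; a pose out of reach is approached as far as the arm can. A call with a gripper value outside its range is refused whole. "claw" is the opening, from 0 (shut) to 1 (fully open), set as the call begins (left out, the last holds). The fingers move at their own pace and stop on an object; "grip_force" is the grip in N (left out, the last holds). Time passes only in rows, so rows that repeat a pose let the fingers close. It gives the time, the measured TCP pose, the force, the opening and the grip force at its end, in the units of the state.
- read_state(): the state, without advancing time (a new reading comes with each control period).
- capture(name): name is "scene" or "top" or "wrist"; returns the picture (400x640x3 uint8, red, green, blue); there is no depth.
- calibration(name): a dict with "K" (3x3 intrinsics, pixels), "extrinsics" (4x4, takes a point from world to camera coordinates). Camera axes: x right, y down, z forward; pixel columns grow to the right and rows downward; lengths in m; the calibration is good to about 2 mm. A picture is of the moment at which its call begins: read the wrist's pose just before it. calibration takes no time and is no camera call; for the wrist camera it gives the pose at the moment of the call.
- job_done(): hands the job in; it is judged then, once.
Trained networks look in the newest picture that a camera, given by its name, has taken for a name from the list of things; names that differ only in an ending like _2 or _b are one class to them, and where a whole thing is asked for, a point or a joint stands for the part that bears it (a point fixed in the world has none). Each returns a list of dicts, best first, with "confidence" (0 to 1); they miss things now and then, are a little off and sometimes report something else, mostly with a low value. They report only what shows in the picture. A call takes as long as a camera call. They do not tell look-alikes from the thing itself.
- regions_of(label, camera): "mask" (400x640 bool, what is visible of it) and "rect" ([left, top, right, bottom] in pixels, round what is visible of it).
The state is a dict: "clock": time; "joint_positions": joint angles; "qd": joint speeds; "joint_torque": joint torques, N m; "ee_pos": TCP position; "eef_rot": TCP orientation; "ft_force": force on the tool from outside, world axes, zero at the start; "wrist_torque": the same for the moment, N m; "grip_width": finger opening in m; "grasp_force": force on a finger pad.
Only numpy, scipy, OpenCV 4.12 (cv2) and the standard library are available. Lean on these libraries where they do the work, as an engineer would, in place of code of your own. Each camera call takes 0.05 s, during which the arm holds its last target. There are 200 camera calls.

### The job

Slide the fixture's jaw up against the hard drive so that the drive is clamped against the fixed jaw, then take the spring probe out of its stand and set its tip on the round steel spindle cap of that drive, with the probe square to the drive's sloping cover and the spring tip gently pressed about half way in. Finish while holding the probe there in the gripper, as for taking a reading: do not put it down or let go, never jab the drive hard, and leave the other things on the table where they are.

Things in the scene. Friction and masses are not known exactly. Their poses are not given: they have to be found in the camera images.
- fixture: fixed slide-jaw fixture; yaw varies. Base plate 150 x 190 x 8 mm. Origin on the table, below the middle of the clamped drive; its axes are level. Its flat aluminium bed (y -65 to 125 mm) slopes 20 degrees, rising along +x (away from the robot), 45 mm above the origin. Fixed jaw on the -y side: bar 13 mm high, inner face at y = -35 mm. Lip 8 mm high across the bed's low end.
- bed (a point): point on the bed's surface, 45 mm above the fixture's origin; its x runs up the slope, its y is the fixture's y, its z is the bed's normal, which leans 20 degrees from vertical back to the low end (towards the robot).
- jaw (a joint): travel of the sliding jaw, m: 0 open, grows as it slides level along fixture -y towards the fixed jaw; about 0.040 when the drive is clamped (over 0.0375 counts). Starts between 0 and 0.012, clear of the drive. About 3 N of friction, 6 N with the drive; it stays where it is left.
- jaw_top (a point): centre of the top of the upright steel fin on the sliding jaw, 95 mm above the table. Fin 24 mm (fixture x) x 12 mm (fixture y) x 45 mm high, to be pushed or pinched; its outer face is 6 mm to fixture +y of this point. Outside it is free above the bed, which is 45 mm above the table there.
- drive: matte black hard drive 100 x 70 x 15 mm, 0.2 kg, loose on the sloping bed, long side up the slope, 4 to 16 mm off the fixed jaw at first. Origin at the centre of its underside; x up the slope, y the fixture's y, z the cover's normal. It has four 6 mm screw heads in the corners and one big round steel cap.
- spindle_cap (a point): centre of the round plain steel spindle cap, 20 mm across and flush on the cover of the drive in the fixture, 15 mm up the slope from the drive's middle: the marked spot. Its z is the cover's normal.
- probe_stand: fixed upright black block 60 x 60 x 80 mm (fixed to the table, place and yaw vary) with one round through hole of 19.5 mm in the middle of its top; origin at the centre of its underside. The probe hangs in it. It may change places with the tweezer stand.
- probe: spring probe, 0.1 kg, hanging upright in its stand, yaw as the stand's. z runs from tip to tail; origin at the lower end of its nose, 30 mm above the table at first. Nose 16 mm round, z 0 to 50 mm (inside the stand), then an aluminium grip 22 x 22 mm square (flats along x and y), z 50 to 100 mm, all above the stand's top, then a 14 mm round tail to z = 116 mm.
- plunger (a joint): how far the probe's spring tip is pressed in, in m: 0 free, 0.012 bottomed. The spring gives 0.5 N at 0 and 3.5 N at 0.012 (250 N/m); half way is 0.006 and 2 N.
- probe_tip (a point): end of the round-nosed spring tip (8 mm ball), on the probe's axis, 22 mm beyond the probe's origin (z = -22 mm) when free; it moves in with the tip.
- tweezer_stand: fixed smoked-acrylic block 70 x 50 x 50 mm with two pairs of steel tweezers standing in it, 135 mm high in all; not needed; origin at the centre of its underside.
- spare_drive: loose bystander, to be left where it is; origin at the centre of its underside. A second drive, 100 x 70 x 15 mm, flat on the table.
- parts_box: loose bystander, to be left where it is; origin at the centre of its underside. Clear plastic parts box 92 x 62 x 32 mm.
- sleeve: loose bystander, to be left where it is; origin at the centre of its underside. Shallow orange drive sleeve 112 x 82 x 20 mm.
- screwdriver: loose bystander, to be left where it is: screwdriver 160 mm long lying on the table near the robot.
- screw_cup: loose bystander, to be left where it is; origin at the centre of its underside. Small steel bowl 60 mm across, 35 mm high.
- tweezer_case: loose bystander, to be left where it is; origin at the centre of its underside. Flat black case 140 x 50 x 12 mm.
There are look-alikes about, which are no part of the job. Leave any pink or yellow look-alike of the fixture alone.

How it is judged:
By the outcome, as a careful person would: the job done as asked, in the order asked, and still so for the second after the job is handed in, while the arm keeps its last pose, push and grip.
It also fails if it takes over 48 s, if anything falls off the work surface, if the arm or the gripper's body presses on something with over 40 N, if the wrist force passes 120 N, or if a joint passes its speed limit or range.

## Working session

There is one attempt and no reset: what is moved stays moved. The work goes in short steps, Python scripts to look and compute and a tool call to move; the robot and the scene stay as the last step left them, time stands still between calls to the robot, and variables do not carry over. Pictures are saved under pics/ and viewed, at most 10 in all, crops included, and the job is handed in when it is done.

Besides the shell and the picture viewer there is one more tool, called by a JSON object that holds its "fn" and its "kwargs", one argument or row to a line. arm_command: Moves the arm, as the interface text tells. Its arguments: {"type":"object","properties":{"targets":{"type":"array","items":{"type":"number"}},"claw":{"type":"number"},"grip_force":{"type":"number"}},"required":["targets"]}

```bash
mkdir -p pics; ls; cat > h.py <<'E'
import numpy as np, cv2
from plant import *
def cam(n):
    c=calibration(n); return np.array(c["K"]),np.array(c["extrinsics"])
def save(n,im): cv2.imwrite("pics/"+n,cv2.cvtColor(im,cv2.COLOR_RGB2BGR))
def proj(c,p):
    K,E=c; q=(E[:3,:3]@np.atleast_2d(p).T+E[:3,3:]); u=K@q; return (u[:2]/u[2]).T
def ray(c,uv):
    K,E=c; d=E[:3,:3].T@np.linalg.solve(K,[uv[0],uv[1],1.]); return -E[:3,:3].T@E[:3,3], d/np.linalg.norm(d)
def onz(c,uv,z):
    o,d=ray(c,uv); return o+d*(z-o[2])/d[2]
def tri(obs):
    A=0;b=0
    for c,uv in obs:
        o,d=ray(c,uv);P=np.eye(3)-np.outer(d,d);A=A+P;b=b+P@o
    x=np.linalg.solve(A,b); return x,[float(np.linalg.norm(proj(c,x)[0]-uv)) for c,uv in obs]
E
python3 - <<'E'
from h import *
s=read_state(); print(s["clock"],s["ee_pos"],np.round(s["eef_rot"],3),s["grip_width"])
for n in ("scene","top"):
    im=capture(n); save(n+"0.png",im); K,E=cam(n); print(n,-E[:3,:3].T@E[:3,3],E[2,:3],K[0,0])
    for l in ("fixture","jaw","drive","spindle_cap","probe","probe_stand","tweezer_stand"):
        for r in regions_of(l,n)[:3]:
            ys,xs=np.nonzero(r["mask"]); print(l,round(r["confidence"],2),np.round(r["rect"]),xs.mean().round(1),ys.mean().round(1),len(xs))
print(read_state()["clock"])
E
```

```text
pics
0.0 [ 0.15293973 -0.6568628   0.23570749] [[ 0.974  0.227 -0.001]
 [ 0.227 -0.974  0.002]
 [-0.    -0.002 -1.   ]] 0.08756920414537916
scene [1.07595548 0.38632679 0.9653902 ] [-0.53237806 -0.34029045 -0.77509742] 387.0904185971829
fixture 0.95 [294. 229. 375. 297.] 335.7 264.5 2620
fixture 0.95 [424. 172. 500. 226.] 460.5 196.0 2315
fixture 0.35 [226. 127. 249. 156.] 237.5 140.2 365
jaw 0.56 [506. 279. 528. 300.] 516.4 289.7 191
jaw 0.46 [343. 248. 359. 265.] 349.9 256.4 145
drive 0.88 [311. 230. 350. 266.] 329.7 248.6 702
spindle_cap 0.76 [309. 236. 348. 265.] 329.6 248.8 692
probe_stand 0.83 [274. 173. 298. 203.] 285.7 189.2 520
tweezer_stand 0.97 [217. 159. 241. 202.] 228.0 184.9 557
top [0.4282961  0.01417678 1.15035395] [ 0.04128944 -0.00543245 -0.99913246] 363.82008639113394
fixture 0.94 [125. 191. 196. 245.] 161.3 217.1 3185
fixture 0.93 [252. 140. 319. 192.] 286.5 165.7 2276
fixture 0.71 [188. 278. 254. 329.] 221.3 301.7 3141
jaw 0.47 [131. 209. 144. 228.] 137.5 216.4 198
jaw 0.47 [194. 298. 206. 318.] 199.2 306.2 187
drive 0.92 [276. 146. 307. 185.] 292.7 162.9 763
spindle_cap 0.9 [280. 141. 306. 181.] 293.0 162.1 812
spindle_cap 0.74 [449. 219. 493. 251.] 471.1 234.1 769
spindle_cap 0.63 [423. 109. 449. 143.] 434.0 127.0 659
probe 0.7 [269. 157. 278. 174.] 272.5 165.1 99
probe 0.38 [373. 195. 381. 207.] 376.6 198.6 83
probe_stand 0.9 [365. 189. 392. 211.] 373.6 199.9 409
tweezer_stand 0.92 [412. 157. 438. 180.] 425.0 170.1 530
0.8
```

View pics/scene0.png

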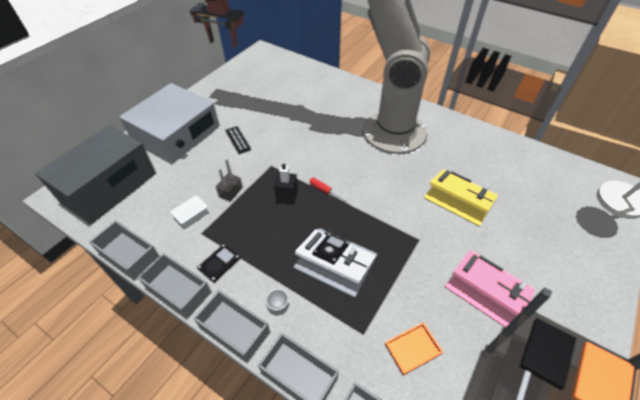

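View pics/top0.png

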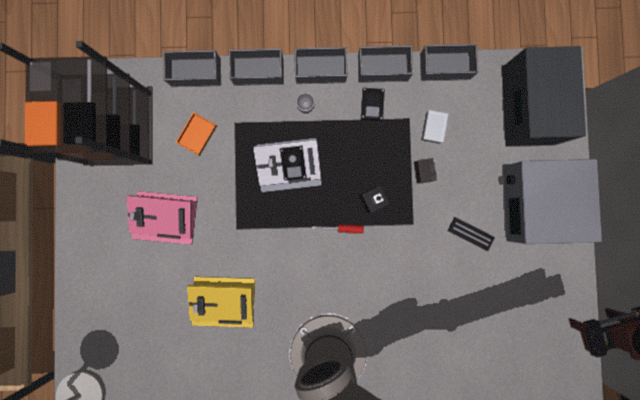

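The scene picture shows the white fixture at (336,262) with the drive and the probe stand at (286,187). In the top picture the fixture is at (286,165), jaw fin about (273,165), and the probe tail at (378,198). The pink and yellow ones are decoys.

```bash
python3 - <<'E'
from h import *
t=cam("top");s=cam("scene");w=cam("wrist")
st=read_state();R=np.array(st["eef_rot"]);p=np.array(st["ee_pos"])
c=-w[1][:3,:3].T@w[1][:3,3]
print("wristcam in tool",R.T@(c-p),"\n",np.round(R.T@w[1][:3,:3].T,3),w[0])
for n,uv,z in (("fix",(287,165),.045),("fin",(272,165),.095),("cap",(291,158),.065),("tail",(378,198),.146)): print(n,onz(t,uv,z))
print("tail tri",tri([(t,(378,198)),(s,(284,167))]))
E
```

```text
wristcam in tool [ 0.08041598 -0.00074222 -0.1468027 ] 
 [[-0.001 -0.957 -0.29 ]
 [ 1.    -0.001  0.002]
 [-0.002 -0.29   0.957]] [[311.46511965   0.         318.39015587]
 [  0.         311.46511965 199.5533369 ]
 [  0.           0.           1.        ]]
fix [0.58137931 0.11092997 0.045     ]
fin [0.57553176 0.15021604 0.095     ]
cap [0.59940126 0.09674278 0.065     ]
tail [ 0.46951804 -0.14741564  0.146     ]
tail tri (array([ 0.47000073, -0.14909783,  0.1364627 ]), [0.06195913050365797, 0.0582567528669444])
```

{"fn": "arm_command", "kwargs": {
  "targets": [0.04,0.06,0.06,0,0.08,0.11,0.08,0,0.11,0.16,0.08,0,0.14,0.21,0.08,0,0.175,0.26,0.08,0,0.21,0.31,0.08,0,0.24,0.36,0.08,0,0.27,0.41,0.08,0,0.3,0.46,0.08,0,0.32,0.5,0.08,0]
}}

```text
clock: 2.05
ee_pos: [0.4741, -0.1551, 0.3171]
eef_rot: [[0.974, 0.228, 0.001], [0.228, -0.974, -0.0], [0.001, 0.0, -1.0]]
ft_force: [0.3, -0.5, -0.2]
grip_width: 0.0882
grasp_force: 0.0
```

```bash
python3 - <<'E'
from h import *
s=read_state(); print(s["clock"],s["ee_pos"],np.round(s["eef_rot"],3))
c=cam("wrist"); im=capture("wrist"); save("w1.png",im); np.savez("w1.npz",K=c[0],E=c[1])
for l in ("probe","probe_stand"):
    for r in regions_of(l,"wrist")[:3]:
        ys,xs=np.nonzero(r["mask"]); print(l,round(r["confidence"],2),np.round(r["rect"]),xs.mean().round(1),ys.mean().round(1),len(xs))
E
```

```text
2.05 [ 0.47414723 -0.15511424  0.31705522] [[ 0.974  0.228  0.001]
 [ 0.228 -0.974 -0.   ]
 [ 0.001  0.    -1.   ]]
probe 0.72 [301. 162. 326. 194.] 313.5 178.4 553
probe 0.45 [287. 140. 344. 200.] 313.6 167.0 1991
probe_stand 0.95 [286. 142. 342. 201.] 314.1 166.2 1980
probe_stand 0.6 [ 40.   2. 219. 102.] 140.3 47.3 9743
```

View pics/w1.png

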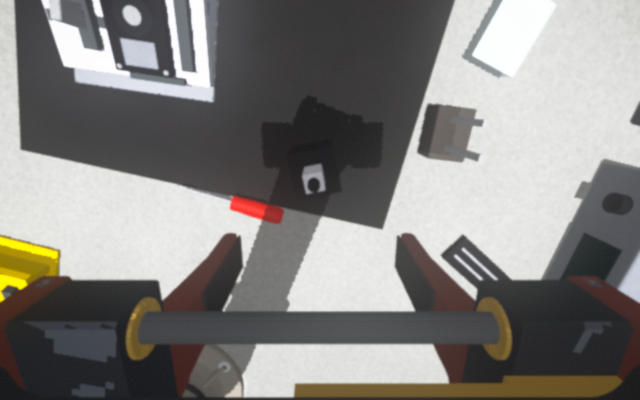

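The wrist view shows the probe tail end at about (313,185) in its stand with the square grip around it, the fixture at top left, and the tweezer stand at (447,133). Going over the fixture now.

{"fn": "arm_command", "kwargs": {
  "targets": [0.02,0.05,0,0,0.04,0.11,0,0,0.06,0.17,0,0,0.08,0.23,-0.01,0,0.09,0.27,-0.02,0,0.09,0.27,-0.02,0]
}}

```text
clock: 2.95
ee_pos: [0.5628, 0.1151, 0.2956]
eef_rot: [[0.973, 0.231, -0.002], [0.231, -0.973, 0.001], [-0.002, -0.001, -1.0]]
ft_force: [-0.7, -0.0, 0.3]
grip_width: 0.0877
grasp_force: 0.0
```

```bash
python3 - <<'E'
from h import *
s=read_state(); print(s["clock"],s["ee_pos"],np.round(s["eef_rot"],3))
c=cam("wrist"); im=capture("wrist"); np.savez("w2.npz",K=c[0],E=c[1]); save("w2.png",im[:330])
for l in ("fixture","jaw","drive","spindle_cap","probe","probe_stand"):
    for r in regions_of(l,"wrist")[:3]:
        ys,xs=np.nonzero(r["mask"]); print(l,round(r["confidence"],2),np.round(r["rect"]),xs.mean().round(1),ys.mean().round(1),len(xs),[np.round(v,1) for v in cv2.minAreaRect(np.c_[xs,ys].astype(np.int32))])
E
```

```text
2.95 [0.56276554 0.11505665 0.29562563] [[ 0.973  0.231 -0.002]
 [ 0.231 -0.973  0.001]
 [-0.002 -0.001 -1.   ]]
fixture 0.8 [  1. 124. 113. 254.] 52.9 189.7 10730 [array([ 48.7, 189.3]), array([132. ,  98.1]), np.float64(17.1)]
fixture 0.57 [258.  79. 418. 211.] 322.5 139.1 11672 [array([329. , 143.9]), array([161.2, 109.2]), np.float64(8.1)]
jaw 0.82 [281. 123. 301. 174.] 293.3 147.7 758 [array([292.6, 147.5]), array([17.8, 46.9]), np.float64(6.8)]
drive 0.72 [306. 112. 382. 192.] 342.3 152.1 4277 [array([344.1, 153.3]), array([60.4, 76.2]), np.float64(8.0)]
spindle_cap 0.92 [314. 114. 377. 194.] 342.4 152.0 4168 [array([343.3, 153.2]), array([59.2, 75.5]), np.float64(8.7)]
probe_stand 0.9 [448. 242. 522. 300.] 480.7 263.6 2708 [array([485. , 267.2]), array([59.2, 68.9]), np.float64(80.3)]
probe_stand 0.66 [390.   3. 440.  24.] 415.9 10.8 1058 [array([417. ,  12.5]), array([25., 50.]), np.float64(90.0)]
```

View pics/w2.png

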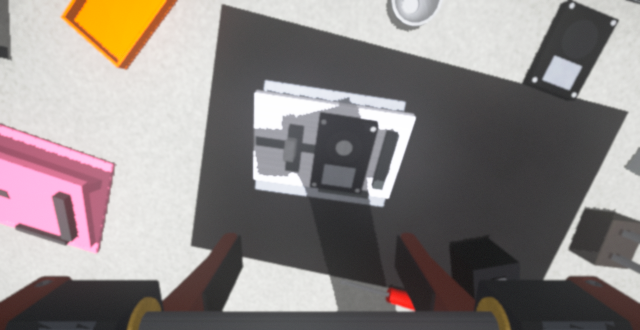

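```bash
python3 - <<'E'
from h import *
d=np.load("w2.npz");c=(d["K"],d["E"])
im=cv2.imread("pics/w2.png"); x0,y0=240,70
cr=im[y0:220,x0:430]; big=cv2.resize(cr,None,fx=4,fy=4,interpolation=cv2.INTER_CUBIC); cv2.imwrite("pics/w2c.png",big)
g=cv2.cvtColor(big,cv2.COLOR_BGR2GRAY)
for l in cv2.createLineSegmentDetector().detect(g)[0][:,0]:
    a=l[:2]/4+[x0,y0];b=l[2:]/4+[x0,y0]
    if np.hypot(*(a-b))<25: continue
    _,r1=ray(c,a);_,r2=ray(c,b);n=np.cross(r1,r2);v=np.cross(n,[0,0,1]); y=np.degrees(np.arctan2(v[1],v[0]))%180
    print(np.round(a,1),np.round(b,1),"level yaw",round(y,1))
E
```

```text
[389.  198.2] [416.3 117.4] level yaw 178.9
[399.1 135.5] [382.3 189.7] level yaw 179.9
[253.9  93. ] [252.7 178.9] level yaw 9.0
[370.9 185.9] [386.  130.9] level yaw 1.1
[255.3 189.2] [305.9 196.2] level yaw 95.1
[405.6 101.5] [265.6  79.9] level yaw 95.1
[377.7 130.2] [361.7 189.1] level yaw 0.8
[331.6 113.6] [360.4 118. ] level yaw 94.8
[309.3 187. ] [314.2 154.1] level yaw 4.8
[315.6 144.1] [319.9 112.7] level yaw 5.3
[255.9 136.2] [285.4 140.4] level yaw 95.2
[283.4 148.9] [255.8 145.1] level yaw 95.3
[397.4 113. ] [359.8 107.4] level yaw 95.2
[321.8 101.5] [274.   94.5] level yaw 95.4
[306.3 196.1] [360.1 203.6] level yaw 95.1
[321.8 183.8] [350.8 188. ] level yaw 94.9
[354.6 168.1] [325.8 164.1] level yaw 95.3
```

View pics/w2c.png

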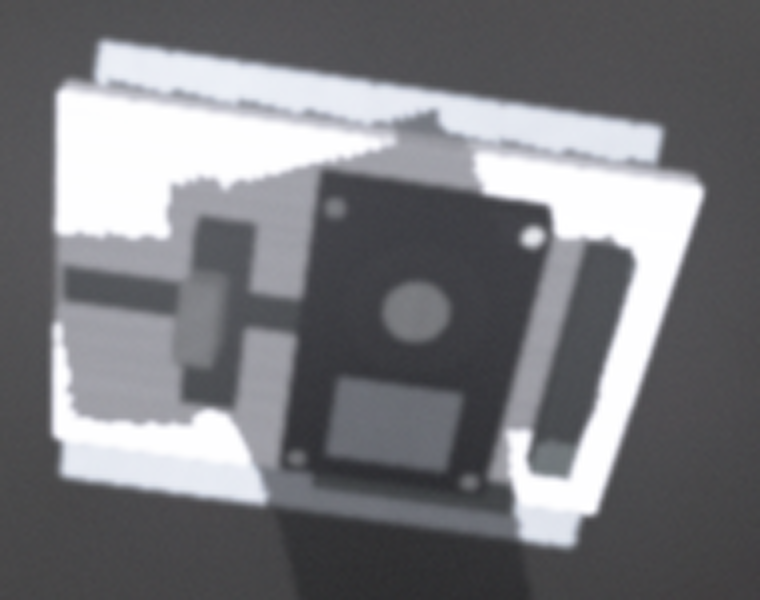

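The crop shows the fin top at crop (200,321), i.e. pixel (290,150), the drive in the middle with the cap at (344,148), and the fixed jaw on the right; fixture yaw ≈ 5.15°.

```bash
python3 - <<'E'
from h import *
d=np.load("w2.npz");c=(d["K"],d["E"]);t=cam("top");s=cam("scene")
d1=np.load("w1.npz");c1=(d1["K"],d1["E"])
F=onz(c,(290,150.2),.095);print("fin",F, "reproj top",proj(t,F),"scene",proj(s,F))
print("fin tri",tri([(c,(290,150.2)),(t,(272.5,165.1))]))
y=np.radians(5.15);ex=np.array([np.cos(y),np.sin(y),0]);ey=np.array([-np.sin(y),np.cos(y),0])
cap=onz(c,(344.0,147.6),.065);print("cap",cap)
# origin from bed y ends: top corners of bed front edge
print("ex,ey",ex,ey,"fin-cap in fix",(F-cap)@ex,(F-cap)@ey)
# fixed jaw inner-bottom edge & bed edge lines -> y coordinate for assumed height at y
for a,z in (((361.7,189.1),.040),((377.7,130.2),.06),((389,198.2),.02),((253.9,93),.07)):
    print(a,onz(c,a,z)@ey)
for n,im in (("t0",cv2.imread("pics/top0.png")),): pass
tl=tri([(c1,(313.5,184)),(t,(378,198))]);print("tail",tl)
E
```

```text
fin [0.58676163 0.1536135  0.095     ] reproj top [[270.75800541 161.19456301]] scene [[351.22679629 250.63599431]]
fin tri (array([0.58064506, 0.1549225 , 0.05432891]), [0.7995706463474757, 0.32893940813182093])
cap [0.60012554 0.09260396 0.065     ]
ex,ey [0.99596311 0.08976347 0.        ] [-0.08976347  0.99596311  0.        ] fin-cap in fix -0.007833534903932479 0.0619628351123378
(361.7, 189.1) 0.003280308151470758
(377.7, 130.2) 0.0012236548809773722
(389, 198.2) -0.0410297428591148
(253.9, 93) 0.1499826970697645
tail (array([ 0.47016981, -0.15028205,  0.12894084]), [0.11743275615669903, 0.04664779657883295])
```

{"fn": "arm_command", "kwargs": {
  "targets": [0.01,0.04,0,-0.07,0.02,0.078,-0.03,-0.143,0.02,0.078,-0.08,-0.143,0.02,0.078,-0.13,-0.143,0.02,0.078,-0.17,-0.143,0.02,0.078,-0.2,-0.143,0.02,0.078,-0.216,-0.143,0.02,0.078,-0.216,-0.143],
  "claw": 0,
  "grip_force": 10
}}

```text
clock: 4.3
ee_pos: [0.5829, 0.1899, 0.0802]
eef_rot: [[0.996, 0.085, -0.001], [0.085, -0.996, -0.001], [-0.001, 0.001, -1.0]]
ft_force: [1.3, 0.1, 0.4]
grip_width: 0.0114
grasp_force: 0.0
```

```bash
python3 - <<'E'
from h import *
s=read_state(); print(s["clock"],s["ee_pos"],np.round(s["eef_rot"],3),s["ft_force"],s["grip_width"])
c=cam("wrist"); im=capture("wrist"); save("w3.png",im); np.savez("w3.npz",K=c[0],E=c[1])
E
```

```text
4.3 [0.58289876 0.18992203 0.08019822] [[ 0.996  0.085 -0.001]
 [ 0.085 -0.996 -0.001]
 [-0.001  0.001 -1.   ]] [1.27228732 0.09862609 0.36464698] 0.011370441537006991
```

View pics/w3.png

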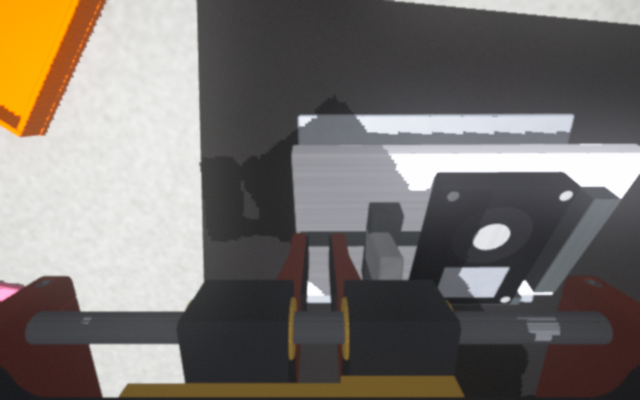

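The picture shows the closed fingers at (320,265) outside the fin (383,257), aligned with the fixture. Pushing along fixture −y.

{"fn": "arm_command", "kwargs": {
  "targets": [0.001,-0.01,0,0,0.0018,-0.018,0,0,0.0025,-0.025,0,0,0.003,-0.031,0,0,0.0035,-0.037,0,0,0.004,-0.042,0,0]
}}

```text
clock: 5.1
ee_pos: [0.5876, 0.1491, 0.0812]
eef_rot: [[0.996, 0.086, 0.001], [0.086, -0.996, 0.001], [0.001, -0.001, -1.0]]
ft_force: [0.5, 4.1, 5.2]
grip_width: 0.0004
grasp_force: 2.6
```

{"fn": "arm_command", "kwargs": {
  "targets": [0.0004,-0.004,0,0,0.0008,-0.008,0,0,0.001,-0.011,0,0]
}}

```text
clock: 5.48
ee_pos: [0.5881, 0.1416, 0.0811]
eef_rot: [[0.996, 0.088, 0.001], [0.088, -0.996, 0.006], [0.002, -0.006, -1.0]]
ft_force: [-0.1, 15.3, 1.9]
grip_width: 0.0005
grasp_force: 8.1
```

```bash
python3 - <<'E'
from h import *
s=read_state(); print(s["clock"],s["ee_pos"],s["ft_force"])
c=cam("wrist"); im=capture("wrist"); cv2.imwrite("pics/w4.png",cv2.cvtColor(cv2.resize(im[90:320,240:640],None,fx=2,fy=2),cv2.COLOR_RGB2BGR)); np.savez("w4.npz",K=c[0],E=c[1],im=im)
E
```

```text
5.475 [0.58814167 0.14162878 0.08111185] [-0.05231648 15.29555352  1.88954443]
```

View pics/w4.png

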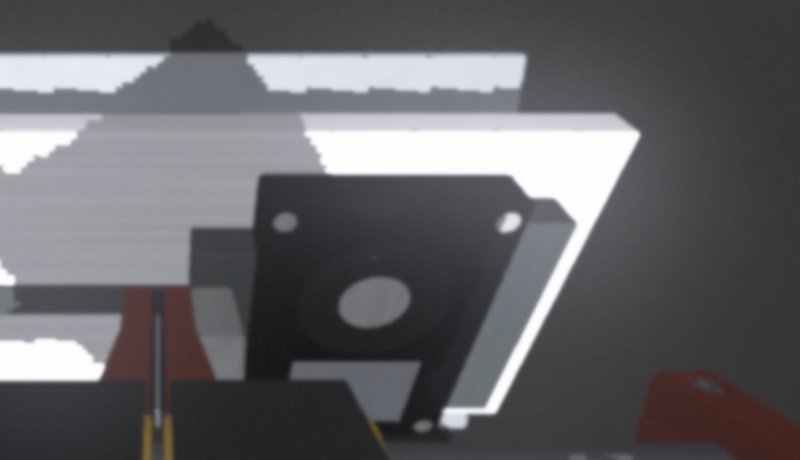

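The drive is now against the fixed jaw (right edge at ~(480,320) in the crop) with the jaw bar touching its left side; force 15 N says it stopped.

{"fn": "arm_command", "kwargs": {
  "targets": [0.0001,-0.001,0,0,0.0001,-0.001,0,0]
}}

```text
clock: 5.78
ee_pos: [0.5881, 0.1417, 0.0811]
eef_rot: [[0.996, 0.089, 0.002], [0.089, -0.996, 0.006], [0.002, -0.006, -1.0]]
ft_force: [0.2, 15.0, 2.5]
grip_width: 0.0007
grasp_force: 7.1
```

{"fn": "arm_command", "kwargs": {
  "targets": [0,0.012,0,0,-0.001,0.025,0.01,0,-0.001,0.025,0.06,0,-0.01,0.0,0.12,0,-0.02,-0.03,0.17,0,-0.02,-0.05,0.18,0,-0.02,-0.05,0.18,0]
}}

```text
clock: 6.65
ee_pos: [0.5685, 0.0842, 0.2617]
eef_rot: [[0.997, 0.082, 0.001], [0.082, -0.997, -0.002], [0.001, 0.002, -1.0]]
ft_force: [0.5, 0.6, -0.3]
grip_width: 0.0006
grasp_force: 0.0
```

```bash
python3 - <<'E'
from h import *
s=read_state(); print(s["clock"],s["ee_pos"],s["ft_force"])
c=cam("wrist"); im=capture("wrist"); save("w5full.png",im); np.savez("w5.npz",K=c[0],E=c[1],im=im)
r=regions_of("drive","wrist")
for q in r[:2]: print(q["confidence"],q["rect"])
x0,y0,x1,y1=[int(v) for v in r[0]["rect"]]
g=cv2.cvtColor(im,cv2.COLOR_RGB2GRAY)[y0:y1,x0:x1]; big=cv2.resize(g,None,fx=4,fy=4,interpolation=cv2.INTER_CUBIC)
_,b=cv2.threshold(big,0,255,cv2.THRESH_OTSU)
n,_,st,ce=cv2.connectedComponentsWithStats(b)
for i in range(1,n):
    if st[i,4]>100: print(st[i],ce[i]/4+[x0,y0])
E
```

```text
6.65 [0.56850096 0.08418471 0.26172779] [ 0.50269322  0.60945515 -0.28767345]
0.91 [288.8, 120.0, 359.6, 198.6]
[   0    0   23   63 1166] [290.21333619 127.49892796]
[269   0  15  26 284] [357.39876761 122.61443662]
[ 24  24  25  23 438] [296.92522831 128.76141553]
[246  24  21  20 318] [351.98191824 128.33962264]
[ 110  100   71   64 3571] [324.28808457 152.97290675]
[  0 126   5  70 257] [288.37354086 161.20233463]
[   78   213   133    82 10377] [324.02165848 183.3591115 ]
[   0  252   39   60 2065] [292.26658596 190.88983051]
[258 280  26  32 817] [355.67809058 193.92166463]
[ 41 298  18  14 199] [300.39949749 196.17839196]
[233 298  13  13 122] [347.75409836 195.875     ]
```

{"fn": "arm_command", "kwargs": {
  "targets": [-0.02,-0.055,0.02,0,-0.045,-0.11,0.04,0,-0.07,-0.165,0.04,0,-0.09,-0.215,0.03,0,-0.1,-0.235,0,0,-0.1,-0.235,-0.01,0],
  "claw": 1
}}

```text
clock: 7.5
ee_pos: [0.4663, -0.1486, 0.2481]
eef_rot: [[0.996, 0.084, -0.005], [0.084, -0.996, 0.001], [-0.005, -0.002, -1.0]]
ft_force: [0.3, 0.0, 0.0]
grip_width: 0.057
grasp_force: 0.0
```

```bash
python3 - <<'E'
from h import *
d=np.load("w5.npz");c5=(d["K"],d["E"]); print("cap",onz(c5,(324.29,152.97),.0642), "top px",proj(cam("top"),onz(c5,(324.29,152.97),.0642)))
s=read_state(); print(s["clock"],s["ee_pos"],np.round(s["eef_rot"],3))
c=cam("wrist"); im=capture("wrist"); np.savez("w6.npz",K=c[0],E=c[1],im=im)
for l in ("probe","probe_stand"):
    for r in regions_of(l,"wrist")[:2]:
        ys,xs=np.nonzero(r["mask"]); print(l,round(r["confidence"],2),np.round(r["rect"]),xs.mean().round(1),ys.mean().round(1),len(xs))
        if l=="probe_stand": break
x0,y0,x1,y1=260,100,380,240
big=cv2.resize(im[y0:y1,x0:x1],None,fx=4,fy=4,interpolation=cv2.INTER_CUBIC); save("w6.png",big)
g=cv2.cvtColor(big,cv2.COLOR_RGB2GRAY)
for l in cv2.createLineSegmentDetector().detect(g)[0][:,0]:
    a=l[:2]/4+[x0,y0];b=l[2:]/4+[x0,y0]
    if np.hypot(*(a-b))<12: continue
    n=np.cross(ray(c,a)[1],ray(c,b)[1]);v=np.cross(n,[0,0,1])
    print(np.round(a,1),np.round(b,1),"level yaw",round(np.degrees(np.arctan2(v[1],v[0]))%180,1))
E
```

```text
cap [0.59908218 0.07998479 0.0642    ] top px [[296.60794164 158.01051625]]
7.5 [ 0.46634622 -0.14861821  0.24813705] [[ 0.996  0.084 -0.005]
 [ 0.084 -0.996  0.001]
 [-0.005 -0.002 -1.   ]]
probe 0.74 [305. 169. 337. 208.] 320.4 187.6 867
probe_stand 0.79 [285. 139. 358. 216.] 319.2 171.5 2853
[379.6 229.2] [336.3 225.7] level yaw 89.7
[305.1 186.6] [313.5 208.3] level yaw 24.5
[336.9 200.3] [332.7 181.5] level yaw 17.7
[307.4 174.1] [305.4 186.9] level yaw 175.4
[327. 167.] [307.7 173.9] level yaw 114.5
[332.7 181.5] [328.  168.1] level yaw 23.9
[334.9 225.9] [282.6 221.5] level yaw 89.6
```

View pics/w6.png

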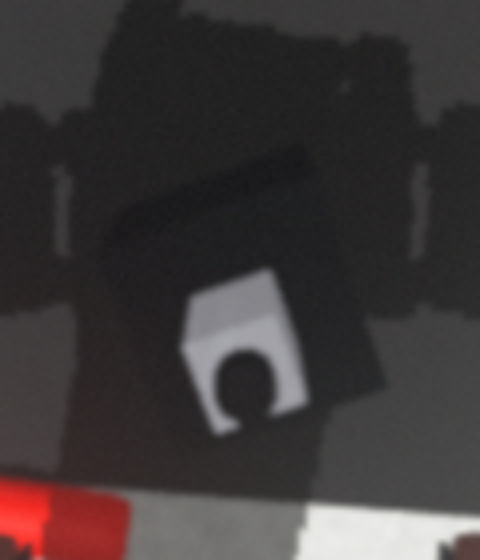

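The crop shows the grip's top square with centre about crop (248,374), pixel (322,193.5), dark tail circle at (245,385); yaw about 24.3°.

```bash
python3 - <<'E'
from h import *
d=np.load("w6.npz");c=(d["K"],d["E"]);d1=np.load("w1.npz");c1=(d1["K"],d1["E"])
print(onz(c,(322,193.5),.13),onz(c,(321.2,196.2),.146))
print(tri([(c,(321.2,196.2)),(c1,(313.5,184.5)),(cam("top"),(378,198))]))
K=[(182,347),(285,312),(308,402),(217,435)]
P=np.array([onz(c,(260+u/4,100+v/4),.13) for u,v in K]);print(np.round(P,4),P.mean(0)); print([np.linalg.norm(P[i]-P[i-1]) for i in range(4)])
E
```

```text
[ 0.47170627 -0.15079741  0.13      ] [ 0.47387781 -0.14975857  0.146     ]
(array([ 0.46999931, -0.15013363,  0.13162104]), [0.4061625971179307, 0.32267082643928596, 0.14948031115315416])
[[ 0.4766 -0.1358  0.13  ]
 [ 0.4864 -0.1576  0.13  ]
 [ 0.4664 -0.1647  0.13  ]
 [ 0.457  -0.1451  0.13  ]] [ 0.47157791 -0.15079892  0.13      ]
[np.float64(0.021756844061515485), np.float64(0.023837134921839226), np.float64(0.021194859427914554), np.float64(0.02169731138172433)]
```

{"fn": "arm_command", "kwargs": {
  "targets": [0.004,-0.0025,-0.01,0.16,0.004,-0.0025,-0.04,0.335,0.004,-0.0025,-0.08,0.335,0.004,-0.0025,-0.115,0.335,0.004,-0.0025,-0.14,0.335,0.004,-0.0025,-0.149,0.335,0.004,-0.0025,-0.149,0.335]
}}

```text
clock: 8.52
ee_pos: [0.4731, -0.15, 0.1021]
eef_rot: [[0.912, 0.41, 0.0], [0.41, -0.912, 0.0], [0.001, -0.0, -1.0]]
ft_force: [0.1, -0.9, 0.7]
grip_width: 0.0879
grasp_force: 0.0
```

{"fn": "arm_command", "kwargs": {
  "targets": [0,0,0,0,0,0,0,0,0,0,0,0,0,0,0,0,0,0,0,0,0,0,0,0,0,0,0,0],
  "claw": 0,
  "grip_force": 8
}}

```text
clock: 9.4
ee_pos: [0.4722, -0.1509, 0.1016]
eef_rot: [[0.913, 0.409, -0.0], [0.409, -0.913, 0.0], [-0.0, -0.0, -1.0]]
ft_force: [0.2, -0.5, 0.0]
grip_width: 0.0221
grasp_force: 8.0
```

{"fn": "arm_command", "kwargs": {
  "targets": [0,0,0.03,0,0,0,0.065,0,0,0,0.086,0,0.005,0.002,0.088,0,0.03,0.0135,0.088,0,0.051,0.023,0.088,0,0.051,0.023,0.06,0,0.051,0.023,0.035,0,0.051,0.023,0.035,0],
  "grip_force": 8
}}

```text
clock: 10.52
ee_pos: [0.5213, -0.1274, 0.1338]
eef_rot: [[0.913, 0.409, -0.006], [0.409, -0.913, 0.001], [-0.005, -0.004, -1.0]]
ft_force: [-0.8, 0.6, -0.5]
grip_width: 0.022
grasp_force: 8.0
```

```bash
python3 - <<'E'
from h import *
s=read_state(); print(s["clock"],s["ee_pos"],s["grip_width"])
c=cam("wrist"); im=capture("wrist"); np.savez("w7.npz",K=c[0],E=c[1],im=im)
A=im[60:260,200:440]
sc=capture("scene"); B=cv2.resize(sc[130:230,240:340],(400,400),interpolation=cv2.INTER_CUBIC)
A=cv2.resize(A,(480,400),interpolation=cv2.INTER_CUBIC)
save("w7.png",np.hstack([A,B[:, :320]])); np.save("s7.npy",sc)
p=np.array(s["ee_pos"]); R=np.array(s["eef_rot"])
for k in (-22,0,50,100,116):
    q=p+[0,0,(k-71.6)/1000]; print(k,proj(c,q),proj(cam("scene"),q))
E
```

```text
10.525 [ 0.52125718 -0.12735051  0.13382712] 0.02203079548994233
-22 [[319.10231025 208.05781395]] [[282.17496    201.77678354]]
0 [[319.11406919 217.51667826]] [[281.57359769 197.21094097]]
50 [[319.15075955 247.03031624]] [[280.13944983 186.32217512]]
100 [[319.21309221 297.1705564 ]] [[278.60356617 174.66098037]]
116 [[319.24339757 321.54811827]] [[278.0888084  170.75268269]]
```

View pics/w7.png

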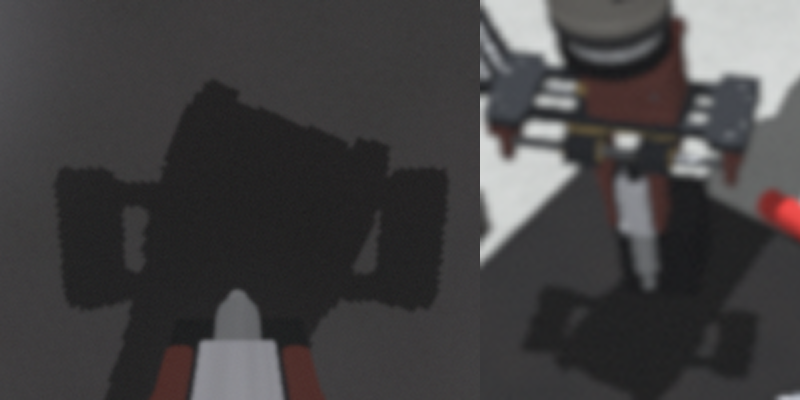

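The wrist crop shows the probe hanging in the grip with its tip at about pixel (319,205), matching a vertical probe (prediction 319,208); the stand is behind it. Now pivot it by dragging the nose against the stand's far top edge.

{"fn": "arm_command", "kwargs": {
  "targets": [-0.0137,-0.0062,0,0,-0.0182,-0.0082,0,0,-0.0219,-0.0098,0,0,-0.0255,-0.0115,0,0,-0.0292,-0.0131,0,0,-0.0319,-0.0144,0,0,-0.0319,-0.0144,0,0]
}}

```text
clock: 11.5
ee_pos: [0.491, -0.1426, 0.1366]
eef_rot: [[0.913, 0.408, -0.0], [0.408, -0.913, -0.0], [-0.001, -0.0, -1.0]]
ft_force: [0.9, -0.3, 1.0]
grip_width: 0.0224
grasp_force: 8.0
```

```bash
cat > tilt.py <<'E'
from h import *
s=read_state(); p=np.array(s["ee_pos"]);R=np.array(s["eef_rot"]); print(s["clock"],p,s["ft_force"],s["grip_width"])
c=cam("wrist"); im=capture("wrist"); np.savez("wl.npz",K=c[0],E=c[1],im=im)
g=cv2.cvtColor(im,cv2.COLOR_RGB2GRAY)
print("profile col316-322, rows 120..250 step3",[int(v) for v in g[120:250:3,316:323].mean(1)])
for th in (0,10,15,18,20,22,25):
    t=np.radians(th); ax=-np.sin(t)*R[:,0]-np.cos(t)*R[:,2]; G=p-.005*R[:,2]; f=np.cos(t)*R[:,0]-np.sin(t)*R[:,2]
    pr=lambda k,o=0: np.round(proj(c,G+ax*(k-76.6)/1000+o/1000*f)[0],1)
    ball=min(pr(-18+4*np.cos(a)*-1,4*np.sin(a))[1] for a in np.linspace(0,3.1,20))
    print(th,"tiptop",ball,"nose front",pr(0,8)[1],"grip bottom front",pr(50,11)[1])
E
python3 tilt.py
```

```text
11.5 [ 0.4909536  -0.14259896  0.13658225] [ 0.86890875 -0.28053218  0.9588704 ] 0.02235929945497957
profile col316-322, rows 120..250 step3 [42, 41, 36, 33, 34, 34, 34, 33, 34, 34, 34, 34, 33, 34, 34, 34, 34, 34, 35, 78, 106, 103, 108, 108, 108, 108, 109, 109, 109, 108, 109, 108, 114, 145, 146, 147, 148, 147, 148, 148, 149, 149, 149, 149]
0 tiptop 205.1 nose front 207.7 grip bottom front 229.9
10 tiptop 185.7 nose front 191.4 grip bottom front 224.2
15 tiptop 176.1 nose front 183.5 grip bottom front 221.8
18 tiptop 170.4 nose front 178.9 grip bottom front 220.4
20 tiptop 166.6 nose front 175.8 grip bottom front 219.6
22 tiptop 162.8 nose front 172.8 grip bottom front 218.8
25 tiptop 157.1 nose front 168.3 grip bottom front 217.7
```

```bash
cat > fit.py <<'E'
from h import *
from scipy.optimize import least_squares
import sys
def fit(im,c,R,p,verbose=True):
    g=cv2.GaussianBlur(cv2.cvtColor(im,cv2.COLOR_RGB2GRAY),(3,3),0).astype(float)
    b=np.median(g[100:150,300:340]);
    rows=np.arange(120,262); W=[];L=[];Rr=[]
    for r in rows:
        m=g[r]>(b+108)/2; i=319
        if not m[319]: W.append(0);L.append(0);Rr.append(0);continue
        l=319; 
        while m[l-1] and l>250:l-=1
        q=319
        while m[q+1] and q<400:q+=1
        W.append(q-l+1);L.append(l);Rr.append(q)
    if verbose: print("rows/width",[(int(r),int(w)) for r,w in zip(rows,W) if w][::2])
    return rows,np.array(W),np.array(L),np.array(Rr),g
if __name__=="__main__":
    d=np.load(sys.argv[1]); fit(d["im"],(d["K"],d["E"]),None,None)
E
python3 fit.py w7.npz; python3 fit.py wl.npz
```

```text
rows/width [(205, 5), (207, 9), (209, 12), (211, 15), (213, 18), (215, 20), (217, 21), (219, 22), (221, 22), (223, 22), (225, 22), (227, 23), (229, 27), (231, 38), (233, 40), (235, 40), (237, 41), (239, 42), (241, 42), (243, 42), (245, 43), (247, 44), (249, 44), (251, 45), (253, 46), (255, 46), (257, 47), (259, 48), (261, 48)]
rows/width [(177, 5), (179, 9), (181, 10), (183, 11), (185, 13), (187, 17), (189, 20), (191, 21), (193, 22), (195, 22), (197, 22), (199, 23), (201, 23), (203, 24), (205, 24), (207, 24), (209, 24), (211, 24), (213, 24), (215, 26), (217, 38), (219, 40), (221, 41), (223, 42), (225, 42), (227, 42), (229, 42), (231, 43), (233, 44), (235, 44), (237, 45), (239, 45), (241, 45), (243, 46), (245, 46), (247, 46), (249, 47), (251, 47), (253, 48), (255, 48), (257, 48), (259, 49), (261, 49)]
```

```bash
cat > fit3.py <<'E'
from fit import *
def solve(fn,R,p,tip=None):
    d=np.load(fn);c=(d["K"],d["E"]);rows,W,L,Rr,g=fit(d["im"],c,R,p,False)
    def cross(w):
        i=np.argmax(W>=w); return rows[i]-(W[i]-w)/max(W[i]-W[i-1],1)
    r_tip=cross(4);
    col=g[:,300:339]
    r_n=cross(17); r_g=cross(34); wg=np.interp(r_g+6,rows,W)
    def pts(v):
        t,dx,dz=v; ax=-np.sin(t)*R[:,0]-np.cos(t)*R[:,2]; f=np.cos(t)*R[:,0]-np.sin(t)*R[:,2]
        G=p-.005*R[:,2]+dx*R[:,0]-dz*R[:,2]
        P=lambda k,o,y=0: proj(c,G+ax*(k-76.6)/1000+o/1000*f+y/1000*R[:,1])[0]
        a=min(P(-18-4*np.cos(q),4*np.sin(q),0)[1] for q in np.linspace(0,3.1,60))
        # widths at r_g+6: grip front face lower part
        w=P(55,11,11)[0]-P(55,11,-11)[0]; rr=P(55,11)[1]
        w2=P(85,11,11)[0]-P(85,11,-11)[0]; r2=P(85,11)[1]
        ww=w+(w2-w)*(r_g+6-rr)/(r2-rr)
        return np.array([a-r_tip,P(0,5.1)[1]-r_n,P(50,11)[1]-r_g,(ww-wg)*1.0])
    s=least_squares(lambda v:np.r_[pts(v),v[2]*300],[.1,0,0],x_scale=[.1,.01,.01]); J=s.jac
    print(fn,"rows",r_tip,r_n,r_g,wg,"tilt",np.degrees(s.x[0]).round(2),"dx,dz mm",(s.x[1:]*1e3).round(2),"res",s.fun.round(2),"sd",np.sqrt(np.diag(np.linalg.inv(J.T@J)))*[57,1e3,1e3])
    return s.x
if __name__=="__main__":
    for fn in sys.argv[1:]:
        d=np.load(fn);E=d["E"]
        # tool frame from camera pose: fixed mount
        M=np.array([[-.001,-.957,-.29],[1,-.001,.002],[-.002,-.29,.957]]);R=E[:3,:3].T@np.linalg.inv(M)
        u,_,v=np.linalg.svd(R);R=u@v; o=-E[:3,:3].T@E[:3,3]; p=o-R@[.0804,-.0007,-.1468]
        solve(fn,R,p)
E
python3 fit3.py w7.npz wl.npz
```

```text
w7.npz rows 204.8 212.0 229.7 40.0 tilt -0.19 dx,dz mm [0.34 0.61] res [ 0.42 -0.53  0.02 -0.24  0.18] sd [0.73225335 1.27556115 2.6703577 ]
wl.npz rows 176.8 187.0 216.6 41.599999999999994 tilt 11.53 dx,dz mm [4.93 2.24] res [ 0.27 -0.37 -0.12 -0.83  0.67] sd [0.75863567 1.19162755 2.60367362]
```

{"fn": "arm_command", "kwargs": {
  "targets": [-0.0035,-0.0016,0,0,-0.007,-0.003,0,0,-0.0105,-0.0047,0,0,-0.0105,-0.0047,0,0]
}}

```text
clock: 12.05
ee_pos: [0.4801, -0.1472, 0.1366]
eef_rot: [[0.913, 0.408, -0.001], [0.408, -0.913, -0.0], [-0.001, -0.0, -1.0]]
ft_force: [-0.4, 0.8, -0.5]
grip_width: 0.0219
grasp_force: 8.0
```

```bash
python3 tilt.py|head -1; python3 fit3.py wl.npz; python3 fit.py wl.npz | cut -c1-900
```

```text
12.05 [ 0.48007777 -0.1471715   0.13656699] [-0.36865955  0.80072311 -0.46019747] 0.021924650370003355
wl.npz rows 157.66666666666666 169.66666666666666 207.875 42.0 tilt 19.59 dx,dz mm [7.54 1.8 ] res [-0.04  0.02 -0.13 -0.65  0.54] sd [0.78536974 1.12298489 2.58288043]
rows/width [(158, 6), (160, 10), (162, 11), (164, 10), (166, 10), (168, 13), (170, 18), (172, 20), (174, 22), (176, 22), (178, 23), (180, 23), (182, 23), (184, 24), (186, 24), (188, 24), (190, 24), (192, 24), (194, 25), (196, 25), (198, 25), (200, 25), (202, 26), (204, 26), (206, 26), (208, 35), (210, 41), (212, 42), (214, 42), (216, 42), (218, 43), (220, 43), (222, 43), (224, 44), (226, 44), (228, 44), (230, 44), (232, 45), (234, 46), (236, 47), (238, 47), (240, 47), (242, 47), (244, 47), (246, 48), (248, 48), (250, 49), (252, 48), (254, 49), (256, 49), (258, 49), (260, 50)]
```

{"fn": "arm_command", "kwargs": {
  "targets": [0,0,0,0,0,0,0,0,0.009,0.004,0.005,0,0.02,0.009,0.05,0,0.04,0.018,0.09,0,0.04,0.018,0.09,0,0.04,0.018,0.09,0],
  "grip_force": 30
}}

```text
clock: 12.98
ee_pos: [0.5203, -0.129, 0.2261]
eef_rot: [[0.913, 0.409, -0.001], [0.409, -0.913, -0.0], [-0.001, -0.0, -1.0]]
ft_force: [-0.9, -0.0, -1.8]
grip_width: 0.0219
grasp_force: 30.0
```

```bash
python3 tilt.py|head -1; python3 fit3.py wl.npz; python3 tilt.py|head -1; python3 fit3.py wl.npz
```

```text
12.975 [ 0.52029725 -0.12897726  0.22605262] [-0.94547591 -0.04105108 -1.80672769] 0.021901895561393468
wl.npz rows 158.0 170.5 208.6 41.599999999999994 tilt 19.75 dx,dz mm [6.83 1.2 ] res [ 0.15 -0.22 -0.03 -0.45  0.36] sd [0.79118863 1.13415933 2.59172785]
13.025 [ 0.51974138 -0.12915442  0.2254845 ] [ 0.28052183  0.76243387 -1.77582978] 0.022057071748428133
wl.npz rows 158.0 170.5 208.6 41.599999999999994 tilt 19.75 dx,dz mm [6.83 1.2 ] res [ 0.15 -0.22 -0.03 -0.45  0.36] sd [0.79118862 1.1341593  2.5917278 ]
```

```bash
python3 - <<'E'
from h import *
d=np.load("w5.npz");c5=(d["K"],d["E"])
def cc(im,x,y,h=8):
    x,y=int(x),int(y);g=cv2.resize(cv2.cvtColor(im,cv2.COLOR_RGB2GRAY)[y-h:y+h+1,x-h:x+h+1],None,fx=4,fy=4,interpolation=cv2.INTER_CUBIC)
    _,b=cv2.threshold(g,0,255,cv2.THRESH_OTSU);n,_,st,ce=cv2.connectedComponentsWithStats(b)
    for i in range(1,n):
        if st[i,4]>150: print(st[i],((ce[i]+.5)/4-.5+[x-h,y-h]).round(2))
for n in ("top","scene"):
    im=capture(n); P=proj(cam(n),[.5991,.08,.0642])[0]; print(n,P); cc(im,*P)
for z in (.060,.0642,.068): print(z,onz(c5,(324.0,152.7),z),proj(cam("top"),onz(c5,(324.0,152.7),z)))
E
```

```text
top [296.602742   158.00473861]
[ 21  21  29  30 690] [296.31 158.52]
scene [325.0645511  247.21555483]
[ 26   0  42  23 584] [329.42 240.5 ]
[ 17  21  34  24 654] [324.95 246.64]
0.06 [0.59875715 0.0801898  0.06      ] [[296.6316985  158.33529211]]
0.0642 [0.59935345 0.08032999 0.0642    ] [[296.49089211 157.92347169]]
0.068 [0.59989297 0.08045683 0.068     ] [[296.36256538 157.54815084]]
```

{"fn": "arm_command", "kwargs": {
  "targets": [0.006,0.04,0,-0.08,0.012,0.09,0,-0.17,0.018,0.14,0,-0.26,0.024,0.19,-0.01,-0.335,0.03,0.204,-0.035,-0.335,0.03,0.204,-0.051,-0.335,0.03,0.204,-0.051,-0.335,0.03,0.204,-0.051,-0.335]
}}

```text
clock: 14.18
ee_pos: [0.551, 0.0735, 0.176]
eef_rot: [[0.997, 0.084, 0.0], [0.084, -0.997, -0.001], [0.0, 0.001, -1.0]]
ft_force: [-0.9, 0.3, -0.4]
grip_width: 0.0216
grasp_force: 30.0
```

```bash
python3 - <<'E'
from h import *
s=read_state(); print(s["clock"],s["ee_pos"],np.round(s["eef_rot"],3),s["ft_force"])
c=cam("wrist"); im=capture("wrist"); np.savez("w8.npz",K=c[0],E=c[1],im=im,p=s["ee_pos"],R=s["eef_rot"])
p=np.array(s["ee_pos"]);R=np.array(s["eef_rot"]);t=np.radians(19.75)
tip=p-.005*R[:,2]+.0068*R[:,0]-.0012*R[:,2]-.0986*(-np.sin(t)*R[:,0]-np.cos(t)*R[:,2]); print("tip",tip,proj(c,tip),"cap px",proj(c,[.5991,.08,.0642]))
save("w8.png",cv2.resize(im[40:260,220:420],(800,880))[:600])
E
```

```text
14.175 [0.55102211 0.07349087 0.1760267 ] [[ 0.997  0.084  0.   ]
 [ 0.084 -0.997 -0.001]
 [ 0.     0.001 -1.   ]] [-0.9290431   0.31051175 -0.39502504]
tip [0.59102277 0.07679685 0.08943529] [[318.98052766 160.95118657]] cap px [[315.7989714  145.71232338]]
```

View pics/w8.png

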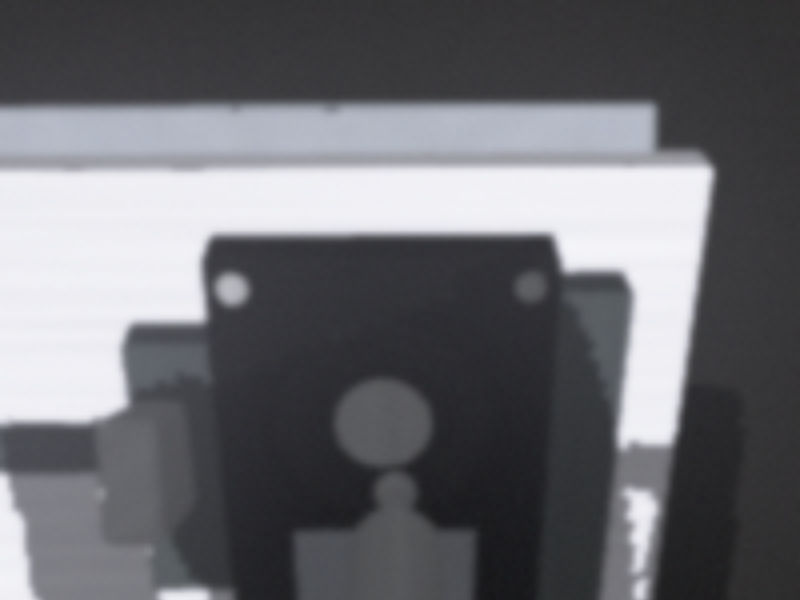

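The cap is at crop (383,422), i.e. pixel (315.8,145.5) as predicted; the ball tip at crop (396,490), pixel (319,162); it needs about 2.4 mm to +y. Approaching along the normal.

{"fn": "arm_command", "kwargs": {
  "targets": [0,0.0025,0,0,0.002,0.003,-0.006,0,0.004,0.003,-0.012,0,0.0062,0.003,-0.019,0,0.0062,0.003,-0.019,0,0.0062,0.003,-0.019,0]
}}

```text
clock: 14.98
ee_pos: [0.557, 0.078, 0.1566]
eef_rot: [[0.996, 0.086, -0.0], [0.086, -0.996, 0.0], [-0.0, -0.0, -1.0]]
ft_force: [-0.1, 0.1, -1.0]
grip_width: 0.0219
grasp_force: 30.0
```

```bash
cat > near.py <<'E'
from h import *
s=read_state(); p=np.array(s["ee_pos"]);R=np.array(s["eef_rot"]); print(s["clock"],p,R[:,0],s["ft_force"])
c=cam("wrist"); im=capture("wrist"); np.savez("w9.npz",K=c[0],E=c[1],im=im)
t=np.radians(19.75); tip=p+.0068*R[:,0]-.0062*R[:,2]-.0986*(-np.sin(t)*R[:,0]-np.cos(t)*R[:,2]); print("tip",tip,proj(c,tip))
g=cv2.resize(cv2.cvtColor(im,cv2.COLOR_RGB2GRAY)[125:195,290:350],None,fx=4,fy=4,interpolation=cv2.INTER_CUBIC)
for th in (55,62,70):
    b=(g>th).astype(np.uint8); n,_,st,ce=cv2.connectedComponentsWithStats(b)
    for i in range(1,n):
        if st[i,4]>300: print(th,(st[i,:4]/4+[290,125,0,0]),st[i,4]/16,(ce[i]/4+[290,125]).round(1))
print("col 319",[int(v) for v in cv2.cvtColor(im,cv2.COLOR_RGB2GRAY)[125:185:2,319]])
capz=lambda uv:onz(c,uv,.0642)
u=proj(c,[.5993,.0802,.0642])[0];print("cap pred px",u)
E
python3 near.py
```

```text
14.975 [0.55698281 0.07803573 0.15657081] [ 9.96316819e-01  8.57481429e-02 -2.27630544e-04] [-0.06232418  0.12743873 -1.00740104]
tip [0.59693364 0.08147832 0.06996173] [[318.94333086 160.95787653]]
55 [296.5  145.    48.75  50.  ] 1352.25 [320.2 174.1]
62 [296.75 145.5   48.    49.5 ] 1297.0 [320.2 174.3]
70 [297.25 145.75  47.25  49.25] 1230.75 [320.1 174.4]
col 319 [47, 45, 47, 46, 46, 45, 46, 44, 44, 45, 63, 91, 91, 91, 91, 91, 88, 87, 87, 84, 84, 88, 88, 89, 88, 87, 88, 86, 88, 86]
cap pred px [320.83363851 156.77759598]
```

```bash
python3 - <<'E'
from h import *
d=np.load("w9.npz");c=(d["K"],d["E"]);g=cv2.cvtColor(d["im"],cv2.COLOR_RGB2GRAY).astype(float)
def edges(r,th=67):
    m=g[r];l=319
    while m[l-1]>th:l-=1
    q=319
    while m[q+1]>th:q+=1
    L=l-(m[l]-th)/(m[l]-m[l-1]);Q=q+(m[q]-th)/(m[q]-m[q+1]);return round(L,1),round(Q,1),round((L+Q)/2,2)
for r in range(146,172,2): print(r,edges(r))
E
```

```text
146 (np.float64(315.2), np.float64(325.4), np.float64(320.29))
148 (np.float64(311.8), np.float64(328.9), np.float64(320.34))
150 (np.float64(309.9), np.float64(330.9), np.float64(320.42))
152 (np.float64(308.6), np.float64(332.5), np.float64(320.55))
154 (np.float64(307.9), np.float64(332.9), np.float64(320.43))
156 (np.float64(307.6), np.float64(333.4), np.float64(320.54))
158 (np.float64(307.7), np.float64(333.3), np.float64(320.5))
160 (np.float64(308.2), np.float64(332.6), np.float64(320.41))
162 (np.float64(308.9), np.float64(331.5), np.float64(320.24))
164 (np.float64(310.8), np.float64(329.9), np.float64(320.38))
166 (np.float64(313.5), np.float64(327.8), np.float64(320.6))
168 (np.float64(312.6), np.float64(324.8), np.float64(318.7))
170 (np.float64(310.4), np.float64(326.2), np.float64(318.32))
```

{"fn": "arm_command", "kwargs": {
  "targets": [0.0008,-0.0012,-0.002,0,0.0014,-0.0012,-0.004,0,0.0014,-0.0012,-0.004,0,0.0014,-0.0012,-0.004,0]
}}

```text
clock: 15.52
ee_pos: [0.5584, 0.0768, 0.1527]
eef_rot: [[0.996, 0.086, 0.0], [0.086, -0.996, 0.0], [0.0, -0.0, -1.0]]
ft_force: [0.1, 0.5, -2.2]
grip_width: 0.0221
grasp_force: 30.0
```

```bash
cat > avg.py <<'E'
from h import *
F=[];P=[];T=[]
for i in range(12):
    capture("top"); s=read_state(); F.append(s["ft_force"]);P.append(s["ee_pos"]);T.append(s["wrist_torque"])
n=np.array([-.3406,-.0307,.9397]);F=np.array(F)
print(s["clock"],"pos",np.mean(P,0).round(5),np.std(P,0).round(4),"F",F.mean(0).round(2),"Fn",(F@n).mean().round(2),"+-",((F@n).std()/12**.5).round(2),"T",np.mean(T,0).round(3))
E
python3 avg.py; python3 near.py | head -1
```

```text
16.125 pos [0.55842 0.07679 0.1527 ] [0. 0. 0.] F [ 0.    0.1  -0.96] Fn -0.91 +- 0.16 T [0.012 0.013 0.005]
16.125 [0.55842788 0.07678586 0.15267385] [9.96325536e-01 8.56470668e-02 7.35604853e-05] [ 0.1270302   1.28658657 -0.9274289 ]
```

{"fn": "arm_command", "kwargs": {
  "targets": [0.0007,0,-0.0019,0,0.0014,0.0001,-0.0038,0,0.0014,0.0001,-0.0038,0,0.0014,0.0001,-0.0038,0]
}}

```text
clock: 16.68
ee_pos: [0.5599, 0.0769, 0.1489]
eef_rot: [[0.996, 0.086, 0.0], [0.086, -0.996, 0.0], [0.0, 0.0, -1.0]]
ft_force: [-1.1, 0.4, 0.8]
grip_width: 0.0218
grasp_force: 30.0
```

```bash
python3 avg.py; python3 near.py|tail -1; python3 - <<'E'
from h import *
d=np.load("w9.npz");g=cv2.cvtColor(d["im"],cv2.COLOR_RGB2GRAY).astype(float)
for r in range(142,176,2):
    m=g[r]>67;l=q=319
    if not m[319]: continue
    while m[l-1]:l-=1
    while m[q+1]:q+=1
    print(r,l,q,(l+q)/2,end="; ")
E
```

```text
17.275 pos [0.55983 0.07688 0.14891] [0. 0. 0.] F [0.11 0.13 0.26] Fn 0.2 +- 0.15 T [-0.014  0.01  -0.018]
cap pred px [319.04644543 162.05938328]
152 312 325 318.5; 154 310 328 319.0; 156 308 329 318.5; 158 307 331 319.0; 160 306 331 318.5; 162 306 331 318.5; 164 306 331 318.5; 166 307 330 318.5; 168 308 329 318.5; 170 309 327 318.0; 172 309 327 318.0; 174 309 328 318.5;
```

{"fn": "arm_command", "kwargs": {
  "targets": [0.0004,0,-0.0012,0,0.0009,0.0001,-0.0024,0,0.0013,0.0001,-0.0036,0,0.0013,0.0001,-0.0036,0,0.0013,0.0001,-0.0036,0]
}}

```text
clock: 17.95
ee_pos: [0.5611, 0.077, 0.1453]
eef_rot: [[0.996, 0.086, 0.0], [0.086, -0.996, 0.0], [0.0, -0.0, -1.0]]
ft_force: [-0.2, 0.2, 1.3]
grip_width: 0.0219
grasp_force: 30.0
```

```bash
python3 avg.py; python3 avg.py; python3 near.py|tail -1; python3 fit3.py w9.npz; python3 - <<'E'
from h import *
d=np.load("w9.npz");g=cv2.cvtColor(d["im"],cv2.COLOR_RGB2GRAY).astype(float)
for r in range(150,190,2):
    m=g[r]>67;l=q=319
    if not m[319]: continue
    while m[l-1]:l-=1
    while m[q+1]:q+=1
    print(r,l,q,end="; ")
print([int(v) for v in g[190:230,319]])
E
```

```text
18.55 pos [0.56113 0.07699 0.1453 ] [0. 0. 0.] F [-0.37 -0.26  1.19] Fn 1.25 +- 0.13 T [-0.019 -0.012 -0.006]
19.15 pos [0.56113 0.07698 0.14527] [0. 0. 0.] F [-0.03 -0.    1.36] Fn 1.28 +- 0.12 T [-0.    -0.021 -0.011]
cap pred px [319.05741192 164.64815693]
w9.npz rows 153.57142857142858 156.5 207.11111111111111 44.0 tilt 23.32 dx,dz mm [8.92 4.86] res [-4.6   6.01 -1.66 -1.29  1.46] sd [0.78910177 1.07447705 2.52352357]
154 313 324; 156 310 327; 158 308 329; 160 307 330; 162 306 331; 164 306 331; 166 306 331; 168 306 331; 170 308 330; 172 309 328; 174 309 328; 176 308 329; 178 308 329; 180 308 329; 182 308 329; 184 308 329; 186 307 329; 188 307 329; [87, 87, 86, 86, 86, 86, 85, 85, 86, 86, 85, 87, 84, 86, 87, 87, 86, 87, 92, 103, 110, 114, 114, 113, 114, 115, 115, 113, 116, 114, 116, 115, 115, 116, 116, 115, 115, 116, 116, 117]
```

```bash
python3 -c "
from plant import *
print(job_done())"
```

```text
the job is handed in; nothing more can be done
None
```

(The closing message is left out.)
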